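Leak-test the loose rodless carriages and put them back

ROBOT

A 6-joint arm with a two-finger parallel gripper is mounted at the origin on the work surface. World frame = base frame: x ahead of the robot, y to its left, z up, the work surface at z = 0. Lengths are in m, angles in rad, forces in N, time in s.
With the tool pointing down it reaches from about 0.375 to 0.975 m from the base axis. Payload 3.8 kg.
Tool frame: the origin (TCP) lies at the very end of the fingers, on their centre line; the grasp point (between the pads) lies 19 mm behind it; z points along the fingers, y is the line along which they close (so a half turn about z gives the same grasp; the last joint's range is limited). The gripper opens to 88 mm and grips with 3 to 60 N. Pads are 18 mm wide; open, the fingers measure 123 mm over their backs; the gripper's body (75 mm by 187 mm) begins 45 mm behind the grasp point.
Start: joints at [-1.163, 0.264, 1.604, -0, 1.274, -0.037], TCP at [0.29, -0.609, 0.239] pointing down, gripper open.
Joint ranges: [-2.63, 2.63], [-0.94, 2.18], [0.31, 2.57], [-1.31, 4.45], [0, 2.66], [-2.55, 2.55]. Speed limits (rad/s): [2.57, 2.57, 3.14, 3.14, 3.14, 3.14].

INTERFACE

Orientations are given as a unit quaternion [x, y, z, w].
In Python, from workcell import * gives the robot as it stands. Calls block until the motion is done:
- movep(position, orientation): joint-space move of the TCP to a pose.
- move_linear(position, rotation=None, feed=0.15, stop_force=None): straight line of the TCP; rotation=None keeps the orientation; feed is the mean speed in m/s. With stop_force (N) it stops when the force on the tool has changed by that much, and returns True; else False.
- move_j(angles): joint-space move.
- move_gripper(opening): finger opening in m; the grip force is fixed at half the most; returns when the fingers have stopped.
- hold(seconds).
- ik(position, orientation): joint angles nearest the present ones, or None.
- get_obs(): the state.
- snapshot(name): name is "scene" or "side" or "wrist"; returns the picture (480x640x3 uint8, red, green, blue); there is no depth.
- calibration(name): a dict with "fovy" (degrees; the focal length in pixels is half the picture's height over the tangent of half this angle, whatever the lens; pixels are square), "cx", "cy" (the principal point, pixels), "R" (3x3) and "t" (3): a world point X has camera coordinates R X + t; the wrist camera has in their place "T_tool_cam" (4x4, takes a point from camera to tool coordinates, whose origin is the TCP and whose axes are the flange's). Camera axes: x right, y down, z forward; pixel columns grow to the right and rows downward; lengths in m; the calibration is good to about 2 mm. A picture is of the moment at which its call begins: read the wrist's pose just before it. calibration takes no time and is no camera call.
A pose or a line that the arm cannot do raises PlanningError and nothing moves.
- job_done(): hands the job in; it is judged then, once.
The state is a dict: "t": time; "joint_pos": joint angles; "qvel": joint speeds; "effort": joint torques, N m; "tcp_pos": TCP position; "orientation": TCP orientation; "force": force on the tool from outside, world axes, zero at the start; "torque": the same for the moment, N m; "width": finger opening in m; "grasp_force": force on a finger pad.
Only numpy, scipy, OpenCV 4.12 (cv2) and the standard library are available. Lean on these libraries where they do the work, as an engineer would, in place of code of your own. Each camera call takes 0.05 s, during which the arm holds its last target. There are 200 camera calls.

TASK

Leak-test the loose aluminium carriages: raise the leak tester's lid to about 60 degrees and leave it standing there, set every loose carriage upright in a pocket of its own in the test nest, and press each one down fully home. Then squeeze the test gun's trigger fully against its fixed grip, hold it for about two seconds and let it go, with the lid still up and the carriages still home. Finally take the carriages out and stand them upright back on the flat mat they came from, shut the lid completely, and leave the other things on the bench where they lie.

Things in the scene. Friction and masses are not known exactly. Their poses are not given: they have to be found in the camera images.
- tester: Leak tester, fixed to the bench: a grey box 160 (x) x 180 (y) x 55 mm high with a flat grey lid. Origin at the centre of its underside on the bench; its front (-x side) faces roughly towards the robot.
- lid (a joint): Angle of the tester's lid in rad: 0 shut, grows as the front edge rises (range 0 to 1.9). Stiff friction hinge (about 0.45 N m): the lid stays at whatever angle it is left. It may start slightly ajar.
- lid_hinge (a point): Point on the lid's hinge line at the middle of the tester's far upper edge: 80 mm to +x and 56 mm above the tester's origin. The hinge line runs along the tester's y axis. The lid is a plate 160 mm long from the hinge, 180 mm wide and 14 mm thick (its underside passes through the hinge line).
- lid_tab (a point): Grip point of the dark steel tab in the middle of the lid's front edge, sticking out in the lid's plane: 50 mm long (160 to 210 mm from the hinge), 26 mm wide (along the tester's y), 12 mm thick, free space under it. The point is 188 mm from the hinge, 7 mm above the lid's underside plane; axes turn with the lid, as the tester's when shut. Pinch across the 26 mm.
- nest: Test nest, fixed to the bench: a low blue frame 65 (x) x 265 (y) mm, rim 24 mm above the bench, with three open-topped pockets side by side along its y. Origin at the centre of its underside. Each pocket is 51 (x) x 77 mm (y) inside, 86 mm pitch, and its floor is a rubber seal plate that slides down stiffly.
- pocket0 (a point): Centre of pocket 0 of the nest (y = -86 mm in the nest's frame), at the height of its seal plate's upper face when fully down, 8 mm above the bench. A carriage that is fully home has its underside at this height. Axes as the nest's.
- pocket1 (a point): Centre of pocket 1 of the nest (y = 0 mm in the nest's frame), at the height of its seal plate's upper face when fully down, 8 mm above the bench. A carriage that is fully home has its underside at this height. Axes as the nest's.
- pocket2 (a point): Centre of pocket 2 of the nest (y = 86 mm in the nest's frame), at the height of its seal plate's upper face when fully down, 8 mm above the bench. A carriage that is fully home has its underside at this height. Axes as the nest's.
- seat0 (a joint): How far the seal plate of pocket 0 is pressed down, in m: 0 fully up (upper face 18 mm above the bench), 0.010 fully down. Moving it takes about 12 N plus some damping; it stays where it is left.
- seat1 (a joint): How far the seal plate of pocket 1 is pressed down, in m: 0 fully up (upper face 18 mm above the bench), 0.010 fully down. Moving it takes about 12 N plus some damping; it stays where it is left.
- seat2 (a joint): How far the seal plate of pocket 2 is pressed down, in m: 0 fully up (upper face 18 mm above the bench), 0.010 fully down. Moving it takes about 12 N plus some damping; it stays where it is left.
- gun: Test gun, fixed on a steel bracket and lying on its side, so that it looks like a pistol from above. Origin on the bench under the middle of the barrel block. Barrel block 36 (x) x 130 mm (y), top 85 mm above the bench; from it the black grip bar runs 110 mm towards the gun's -x, 26 mm wide (y from -13 to +13 mm), 48 to 78 mm above the bench.
- grip (a point): Middle of the fixed grip bar, 70 mm to -x of the gun's origin and 63 mm above the bench. Axes as the gun's.
- trigger (a joint): Trigger angle in rad: 0 free, 0.26 fully squeezed (against its stop). A spring returns it. Full squeeze takes about 10 N at trigger_pad.
- trigger_pad (a point): Middle of the aluminium trigger blade (75 long, 9 thick, 26 mm high), 50 mm from its upright pivot at x -22, y +19 mm from the gun's origin. Free, it slants away on the grip's +y side: this point is 33 mm from the grip bar's centre line, squeezed 20 mm. One finger outside grip bar, one outside blade, closing along the gun's y: 51 mm over both free, 38 mm squeezed.
- carriage0: A loose carriage: brushed aluminium block 44 (x) x 70 (y) x 50 mm (z), about 0.3 kg, black end seals, five dark screw holes in the top. Origin at the centre of its underside, z up. Three alike, one may be absent (a like one pinned under the toggle clamp at the far side is not part of the job). Half a turn makes no difference to how it sits in a pocket.
- carriage1: A loose carriage: brushed aluminium block 44 (x) x 70 (y) x 50 mm (z), about 0.3 kg, black end seals, five dark screw holes in the top. Origin at the centre of its underside, z up. Three alike, one may be absent (a like one pinned under the toggle clamp at the far side is not part of the job). Half a turn makes no difference to how it sits in a pocket.
- carriage2: A loose carriage: brushed aluminium block 44 (x) x 70 (y) x 50 mm (z), about 0.3 kg, black end seals, five dark screw holes in the top. Origin at the centre of its underside, z up. Three alike, one may be absent (a like one pinned under the toggle clamp at the far side is not part of the job). Half a turn makes no difference to how it sits in a pocket.
- mat: Flat black rubber mat on the bench in front of the robot, 140 (x) x 380 (y) x 2 mm, fixed; the loose carriages start on it. Origin at the centre of its underside.
- fitting0: Bystander: brass push-in elbow fitting, about 75 mm long, 30 mm high.
- fitting1: Bystander: brass push-in elbow fitting, about 75 mm long, 30 mm high.
- bumper: Bystander: orange polyurethane bumper, 56 mm across, 32 mm high.
- pin: Bystander: blackened steel pivot pin, 110 mm long, 18 mm thick.
- spanner: Bystander: spanner 180 mm long.
Things that resemble listed ones, but are neither listed nor needed, are in the scene too. Leave any green or red look-alike of the carriage1 alone.

How it is judged:
By the outcome, as a careful person would: the job done as asked, in the order asked, and still so for the second after the job is handed in, with the robot touching nothing.
Of carriage0, carriage1, carriage2 only 2 to 3 are there at a start; the rules pass over those that are not, and their reading is None.
At some moment in a run one of carriage0, carriage1, carriage2 may be knocked a few centimetres aside while the robot is not near it.
Once in a run the grip may slacken for a moment while it holds something.
It also fails if it takes over 210 s, if anything falls off the work surface, if the arm or the gripper's body presses on something with over 40 N, if the wrist force passes 120 N, or if a joint passes its speed limit or range.

## Working session

There is one attempt and no reset: what is moved stays moved. The work goes in short steps, each a Python script; the robot and the scene stay as the last script left them, time stands still between calls to the robot, and variables do not carry over. Pictures are saved under pics/ and viewed, at most 14 in all, crops included, and the job is handed in when it is done.

```bash
ls; mkdir -p pics; python3 - <<'E'
from workcell import *
import cv2,numpy as np
for n in ("scene","side"):
    im=snapshot(n); cv2.imwrite(f"pics/{n}0.png",im[...,::-1])
    c=calibration(n); print(n,c)
print(calibration("wrist")); o=get_obs(); print(o)
E
```

```text
pics
scene {'fovy': 55.374452324498435, 'cx': 317.17619331803274, 'cy': 235.25028476230767, 'R': array([[ 0.70131663,  0.71256085, -0.02029838],
       [ 0.43487628, -0.45022932, -0.77985651],
       [-0.56483415,  0.53809905, -0.62562912]]), 't': array([-0.36598502, -0.18437259,  1.55554181])}
side {'fovy': 46.776150275395686, 'cx': 321.87159206147135, 'cy': 236.07532175509147, 'R': array([[-0.68718309, -0.72643906,  0.00810492],
       [-0.51179913,  0.47616396, -0.7150731 ],
       [ 0.51559776, -0.49553423, -0.6990027 ]]), 't': array([0.3500502 , 0.32539407, 1.02158477])}
{'fovy': 64.55246233124042, 'cx': 319.24763440870504, 'cy': 243.33911365515416, 'T_tool_cam': array([[ 3.36282118e-04, -9.62981424e-01, -2.69567548e-01,
         6.95544258e-02],
       [ 9.99999943e-01,  3.17879826e-04,  1.11919003e-04,
         1.15752926e-04],
       [-2.20858352e-05, -2.69567571e-01,  9.62981477e-01,
        -1.46154417e-01],
       [ 0.00000000e+00,  0.00000000e+00,  0.00000000e+00,
         1.00000000e+00]])}
{'t': 0.1, 'joint_pos': array([-1.16286724e+00,  2.64698406e-01,  1.60523104e+00,  2.73212541e-06,
        1.27368086e+00, -3.68848609e-02]), 'qvel': array([ 0.00024465, -0.00153672, -0.00377628, -0.00027123,  0.00255882,
       -0.0003667 ]), 'effort': array([ 6.42641880e-04, -5.03616822e+01, -3.58070862e+01,  7.30803469e-02,
        2.33138428e-02, -6.26686688e-05]), 'tcp_pos': array([ 0.29020224, -0.60872956,  0.23750207]), 'orientation': array([ 9.75368942e-01,  2.20577446e-01, -1.84804847e-04, -9.91758098e-04]), 'force': array([-0.00712669,  0.10877522, -0.00812784]), 'torque': array([-0.02325368,  0.02989252, -0.00893319]), 'grasp_force': 0.0, 'width': 0.08779651789414053}
```

View pics/scene0.png

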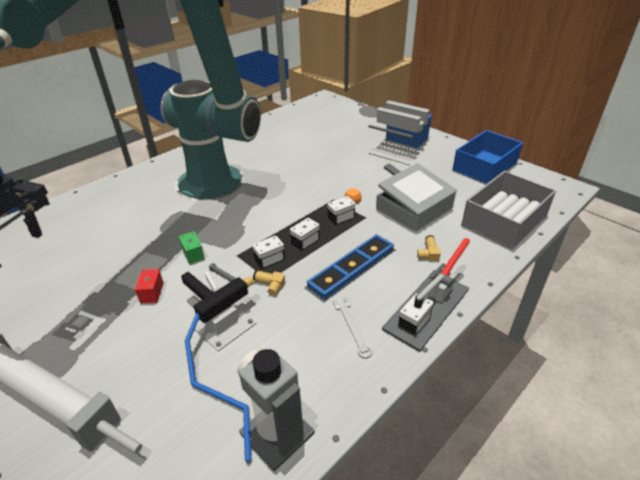

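View pics/side0.png

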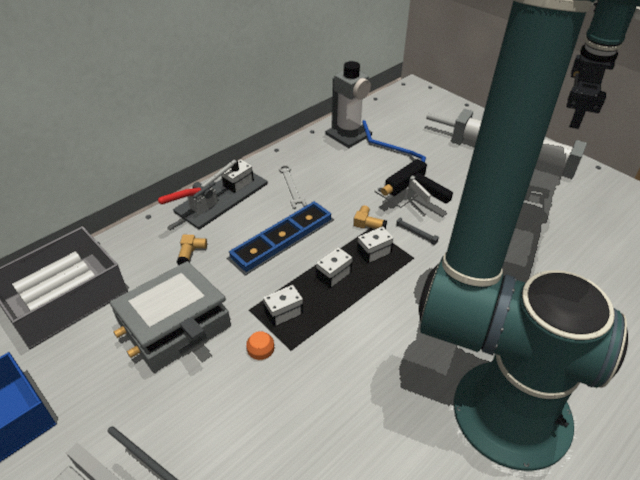

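Scene shows three carriages on the black mat at about (268,248), (304,232), (341,208). The blue nest is at (351,267), the tester at (415,195) slightly ajar, and the gun at (215,297). The red and green blocks, and the clamped carriage at (415,315), are decoys.

```bash
cat > h.py <<'E'
from workcell import *
import cv2, numpy as np
from scipy.spatial.transform import Rotation as Rn
from scipy.optimize import least_squares
def cam(name,o=None):
    c=calibration(name); f=240/np.tan(np.radians(c['fovy'])/2)
    K=np.array([[f,0,c['cx']],[0,f,c['cy']],[0,0,1]])
    if name=='wrist':
        T=np.eye(4); T[:3,:3]=Rn.from_quat(o['orientation']).as_matrix(); T[:3,3]=o['tcp_pos']
        M=np.linalg.inv(T@c['T_tool_cam']); return K,M[:3,:3],M[:3,3]
    return K,np.array(c['R']),np.array(c['t'])
def toplane(C,px,z):
    K,R,t=C; px=np.atleast_2d(np.array(px,float))
    d=(np.linalg.inv(K)@np.c_[px,np.ones(len(px))].T).T@R
    o=-R.T@t; return (o+d*((z-o[2])/d[:,2])[:,None])[:,:2]
def proj(C,X):
    K,R,t=C; p=(np.atleast_2d(X)@R.T+t)@K.T; return p[:,:2]/p[:,2:]
def rectify(C,im,z,x0,x1,y0,y1,s=1000):
    """top view: row=(x1-x)*s, col=(y1-y)*s (x up, y left)"""
    w=[(x1,y1,z),(x1,y0,z),(x0,y1,z),(x0,y0,z)]
    dst=np.float32([[(y1-a[1])*s,(x1-a[0])*s] for a in w])
    H=cv2.getPerspectiveTransform(np.float32(proj(C,w)),dst)
    return cv2.warpPerspective(im,H,(int((y1-y0)*s),int((x1-x0)*s)))
def down(yaw):  # tool z down, tool x axis at angle yaw
    return (Rn.from_euler('z',yaw)*Rn.from_quat([1,0,0,0])).as_quat()
def shot(n,fn):
    o=get_obs(); im=snapshot(n); cv2.imwrite(f'pics/{fn}.png',im[...,::-1]); C=cam(n,o); np.savez(f'pics/{fn}.npz',K=C[0],R=C[1],t=C[2]); return C,im
def load(fn):
    d=np.load(f'pics/{fn}.npz'); return (d['K'],d['R'],d['t']),cv2.imread(f'pics/{fn}.png')[...,::-1]
E
python3 - <<'E'
from h import *
S=cam('scene');D=cam('side')
for n,a,b,z in [('c0',(268,243),(375,236),.052),('c1',(304,227),(334,260),.052),('c2',(341,204),(284,295),.052),
 ('nest',(351,267),(283,236),.024),('nestA',(394,242),(232,260),.024),('nestB',(312,293),(330,212),.024),('gripend',(186,278),(448,195),.063),('barrel',(222,300),(406,178),.085),('lid',(417,187),(168,295),.08),('clamp',(415,312),(238,172),.08),('fit0',(268,280),(372,218),.02),('fit1',(430,250),(190,245),.02),('bump',(353,196),(261,345),.03),('tab',(391,169),(195,330),.075)]:
    print(n,toplane(S,a,z).round(3),toplane(D,b,z).round(3))
o=get_obs(); print(Rn.from_quat(o['orientation']).as_matrix().round(2))
for p in [(0.5,0.,.42),(.55,0.,.5),(.5,-.3,.4),(.5,.35,.4)]:
  for y in (0,np.pi,-np.pi/2,np.pi/2):
    q=ik(p,down(y)); print(p,round(y,2),None if q is None else q.round(2))
E
```

```text
c0 [[ 0.45 -0.11]] [[ 0.455 -0.116]]
c1 [[0.468 0.003]] [[0.465 0.006]]
c2 [[0.466 0.154]] [[0.465 0.151]]
nest [[ 0.65  -0.004]] [[0.622 0.021]]
nestA [[0.667 0.152]] [[0.641 0.156]]
nestB [[ 0.645 -0.138]] [[ 0.607 -0.12 ]]
gripend [[ 0.421 -0.34 ]] [[ 0.424 -0.346]]
barrel [[ 0.562 -0.331]] [[ 0.521 -0.298]]
lid [[0.596 0.345]] [[0.605 0.335]]
clamp [[ 0.882 -0.06 ]] [[ 0.829 -0.011]]
fit0 [[ 0.53  -0.181]] [[ 0.524 -0.184]]
fit1 [[0.753 0.196]] [[0.75  0.197]]
bump [[0.442 0.235]] [[0.414 0.255]]
tab [[0.47  0.381]] [[0.5   0.342]]
[[ 0.9   0.43 -0.  ]
 [ 0.43 -0.9   0.  ]
 [ 0.   -0.   -1.  ]]
(0.5, 0.0, 0.42) 0 [-0.05 -0.13  1.7  -0.    1.57  1.52]
(0.5, 0.0, 0.42) 3.14 [-0.05 -0.13  1.7  -0.    1.57 -1.62]
(0.5, 0.0, 0.42) -1.57 None
(0.5, 0.0, 0.42) 1.57 [-0.05 -0.13  1.7  -0.    1.57 -0.05]
(0.55, 0.0, 0.5) 0 [-0.05 -0.02  1.46 -0.    1.71  1.53]
(0.55, 0.0, 0.5) 3.14 [-0.05 -0.02  1.46 -0.    1.71 -1.62]
(0.55, 0.0, 0.5) -1.57 None
(0.55, 0.0, 0.5) 1.57 [-0.05 -0.02  1.46 -0.    1.71 -0.05]
(0.5, -0.3, 0.4) 0 [-0.58  0.03  1.58 -0.    1.53  0.99]
(0.5, -0.3, 0.4) 3.14 [-0.58  0.03  1.58 -0.    1.53 -2.15]
(0.5, -0.3, 0.4) -1.57 None
(0.5, -0.3, 0.4) 1.57 [-0.58  0.03  1.58 -0.    1.53 -0.58]
(0.5, 0.35, 0.4) 0 [ 0.57  0.09  1.52 -0.    1.54  2.14]
(0.5, 0.35, 0.4) 3.14 [ 0.57  0.09  1.52 -0.    1.54 -1.  ]
(0.5, 0.35, 0.4) -1.57 None
(0.5, 0.35, 0.4) 1.57 [ 0.57  0.09  1.52 -0.    1.54  0.57]
```

```bash
python3 - <<'E'
from h import *
for n,y in (('wg',-.3),('wm',0.),('wt',.32)):
    movep((.47,y,.42),down(np.pi)); hold(.2); shot('wrist',n)
print(get_obs()['t'])
ims=[rectify(*load(n),.03,.3,.8,a,b,800) for n,a,b in (('wg',-.55,-.15),('wm',-.2,.25),('wt',.15,.55))]
for n,im in zip('gmt',ims): print(im.shape)
can=np.hstack(ims[::-1])
cv2.imwrite('pics/rect.png',cv2.resize(can[...,::-1],None,fx=.78,fy=.78)); 
E
```

```text
5.075
(400, 320, 3)
(400, 360, 3)
(400, 320, 3)
```

View pics/rect.png

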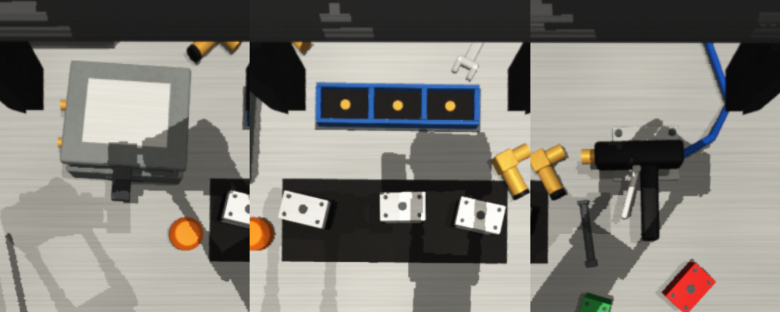

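View pics/wt.png

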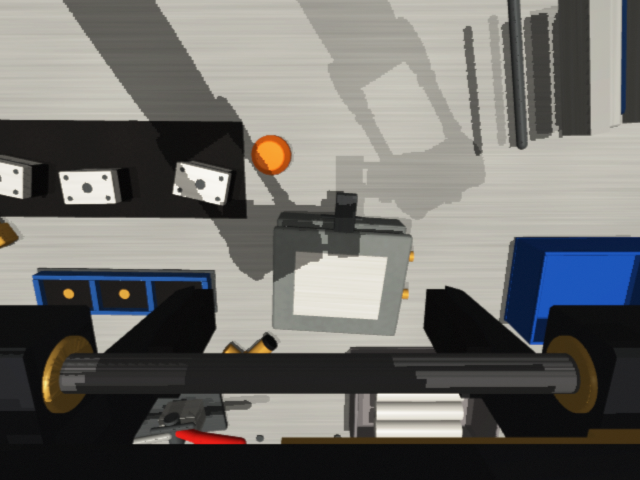

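View pics/wg.png

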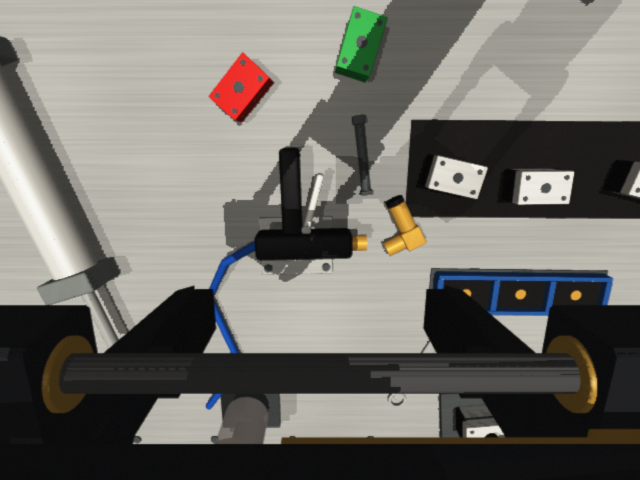

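View pics/wm.png

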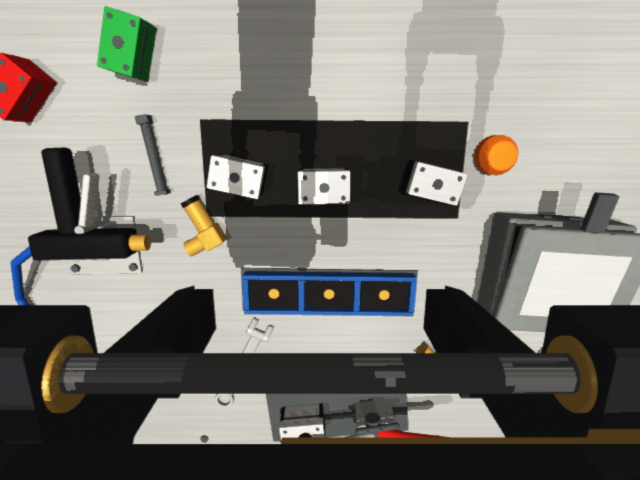

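Top rows of the wrist pictures are nearest the robot. wm shows carriages at (235,177), (324,187), (437,184), nest (329,294). wt shows the lid at (340,280) with its tab at (346,210). wg shows the gun barrel at (303,244), grip (290,190) and trigger (314,200) on its +y side. All three white/aluminium blocks on the mat match the description; the red and green blocks and the one in the clamp do not.

```bash
cat >> h.py <<'E'
def carriages(C,im,box=(.36,.56,-.22,.26),z=.052,s=2000,lo=150):
    x0,x1,y0,y1=box; r=rectify(C,im,z,x0,x1,y0,y1,s).astype(int)
    m=((r.min(2)>95)&(r.max(2)-r.min(2)<40)).astype(np.uint8)
    m=cv2.morphologyEx(m,cv2.MORPH_CLOSE,np.ones((25,25))); m=cv2.morphologyEx(m,cv2.MORPH_OPEN,np.ones((31,31)))
    out=[]
    for c in cv2.findContours(m,cv2.RETR_EXTERNAL,cv2.CHAIN_APPROX_NONE)[0]:
        (u,v),(w,h),_=R=cv2.minAreaRect(c); L=max(w,h)/s;W=min(w,h)/s
        if not(.05<L<.085 and .032<W<.06): 
            if L>.03: print('reject',(x1-v/s).__round__(3),(y1-u/s).__round__(3),round(L,3),round(W,3))
            continue
        b=cv2.boxPoints(R); e=[b[1]-b[0],b[2]-b[1]]; e=max(e,key=np.linalg.norm)
        # long axis = carriage y ; world dir=(-e_v,-e_u)
        dx,dy=-e[1],-e[0]; 
        if dy<0: dx,dy=-dx,-dy
        out.append((x1-v/s,y1-u/s,np.arctan2(-dx,dy),L,W))
    return sorted(out,key=lambda a:a[1])
def nestfit(C,im,z=.024,s=2000):
    x0,x1,y0,y1=.5,.75,-.25,.25
    r=rectify(C,im,z,x0,x1,y0,y1,s).astype(int)
    m=((r[...,2]>120)&(r[...,2]-r[...,0]>70)).astype(np.uint8)
    c=max(cv2.findContours(m,cv2.RETR_EXTERNAL,cv2.CHAIN_APPROX_NONE)[0],key=cv2.contourArea)
    R=cv2.minAreaRect(c); b=cv2.boxPoints(R); e=max([b[1]-b[0],b[2]-b[1]],key=np.linalg.norm)
    dx,dy=-e[1],-e[0]
    if dy<0: dx,dy=-dx,-dy
    return x1-R[0][1]/s,y1-R[0][0]/s,np.arctan2(-dx,dy),np.array(R[1])/s
E
python3 - <<'E'
from h import *
for c in carriages(*load('wm')): print(np.round(c,4))
print(nestfit(*load('wm')))
C=load('wt')[0];C2=load('wm')[0]
# tester fit
pts={ 'wt':[('fl',(275,226)),('fr',(412,236)),('bl',(273,328)),('br',(396,335)),('tl',(337,192)),('tr',(357,192))]}
def model(p):
    x,y,a,th=p; Ra=Rn.from_euler('z',a).as_matrix()
    def P(u,v,h): # u from hinge, v along y, h above underside
        q=np.array([.08-u*np.cos(th)+h*np.sin(th),v,.056+u*np.sin(th)+h*np.cos(th)]); return Ra@q+[x,y,0]
    return dict(fl=P(.16,-.09,.014),fr=P(.16,.09,.014),bl=P(0,-.09,.014),br=P(0,.09,.014),tl=P(.21,-.013,.013),tr=P(.21,.013,.013))
f=lambda p:np.concatenate([proj(C,model(p)[k])[0]-u for k,u in pts['wt']])
s=least_squares(f,[.6,.34,0,.1],loss='soft_l1'); print(s.x.round(4),f(s.x).round(1))
Cg=load('wg')[0]
print('grip',toplane(Cg,[(280,150),(299,150),(282,230),(300,230)],.078).round(4))
print('barrel',toplane(Cg,[(257,230),(352,230),(352,258),(257,258)],.07).round(4))
for a0 in (30,45,60,75,90):
    r=[]
    for th in range(0,61,15):
        t=np.radians(th); u=.188; x,y,a,_=s.x
        hp=Rn.from_euler('z',a).apply([.08-u*np.cos(t),0,0])+[x,y,.056+u*np.sin(t)]
        tilt=np.radians(a0-th)  # tool z = (sin,0,-cos)
        q=(Rn.from_euler('z',a)*Rn.from_euler('y',-tilt)*Rn.from_quat(down(np.pi))).as_quat()
        zax=Rn.from_quat(q).apply([0,0,1]); k=ik(hp+.019*zax,q); r.append(None if k is None else k.round(1).tolist())
    print(a0,r)
E
```

```text
reject 0.46 0.02 0.479 0.2
reject 0.498 0.055 0.41 0.124
[ 0.4665  0.0048 -0.      0.0705  0.045 ]
(0.6368887634277344, 0.013380645751953135, np.float32(-0.015623761), array([0.26591281, 0.06458586]))
[ 0.5939  0.3457 -0.062   0.1356] [-1.2 -0.1  1.4 -1.9 -0.5  0.9 -0.   0.6 -0.2 -0.5  0.7  0.8]
grip [[ 0.4167 -0.349 ]
 [ 0.4167 -0.3253]
 [ 0.5193 -0.3493]
 [ 0.5193 -0.3256]]
barrel [[ 0.5212 -0.3837]
 [ 0.5213 -0.2562]
 [ 0.5608 -0.2553]
 [ 0.5607 -0.3854]]
30 [[0.8, 0.2, 2.2, -0.8, 0.5, -0.0], [0.7, 0.2, 2.0, -0.3, 0.7, -0.7], [0.6, 0.2, 1.8, -0.0, 1.1, -0.9], [0.5, 0.4, 1.6, 0.1, 1.4, -1.1], [0.4, 0.6, 1.3, 0.2, 1.7, -1.1]]
45 [None, [0.8, 0.1, 2.2, -0.7, 0.6, -0.2], [0.6, 0.1, 2.0, -0.2, 0.8, -0.7], [0.5, 0.3, 1.7, -0.0, 1.1, -1.0], [0.4, 0.4, 1.5, 0.1, 1.5, -1.1]]
60 [None, [0.9, 0.2, 2.3, -1.3, 0.6, 0.4], [0.7, 0.1, 2.1, -0.6, 0.7, -0.3], [0.6, 0.1, 1.9, -0.2, 0.9, -0.8], [0.5, 0.3, 1.6, -0.0, 1.2, -1.0]]
75 [[1.1, 0.6, 2.3, 4.3, 1.2, 1.3], None, [0.9, 0.1, 2.2, -1.2, 0.7, 0.3], [0.7, 0.1, 2.0, -0.6, 0.7, -0.4], [0.6, 0.2, 1.8, -0.2, 1.0, -0.8]]
90 [[1.1, 0.8, 2.3, 4.3, 1.5, 1.5], [1.1, 0.4, 2.3, 4.4, 1.2, 1.2], None, [0.8, 0.1, 2.2, -1.1, 0.7, 0.1], [0.7, 0.1, 2.0, -0.5, 0.7, -0.5]]
```

```bash
sed -i 's/np.ones((25,25))/np.ones((9,9))/; s/r.min(2)>95/r.min(2)>85/' h.py; cat >> h.py <<'E'
TX,TY,TA=.5939,.3457,-.062
def lidpose(th,a0=np.radians(25),back=0,u=.188,h=.007):
    p=Rn.from_euler('z',TA).apply([.08-u*np.cos(th)+h*np.sin(th),0,.056+u*np.sin(th)+h*np.cos(th)])+[TX,TY,0]
    q=(Rn.from_euler('z',TA)*Rn.from_euler('y',-(a0-th))*Rn.from_quat(down(np.pi))).as_quat()
    return p+(.019-back)*Rn.from_quat(q).apply([0,0,1]),q
E
python3 - <<'E'
from h import *
for c in carriages(*load('wm'),box=(.405,.53,-.2,.24)): print(np.round(c,4))
th=.1356
movep(*lidpose(th,back=.1)); p,q=lidpose(th); move_linear(p,q)
move_gripper(0.0); o=get_obs(); print(o['width'],o['grasp_force'],o['force'],o['t'])
if .02<o['width']<.032:
    for t in np.linspace(th,np.radians(60),9)[1:]:
        p,q=lidpose(t); move_linear(p,q,feed=.08)
    o=get_obs(); print(o['width'],o['force'],o['t']); shot('scene','s1'); shot('side','d1')
a=cv2.imread('pics/s1.png')[100:300,330:530];b=cv2.imread('pics/d1.png')[200:400,90:290]
cv2.imwrite('pics/lid1.png',cv2.resize(np.hstack([a,b]),None,fx=2,fy=2))
E
```

```text
reject 0.468 -0.139 0.124 0.121
reject 0.483 0.051 0.378 0.094
[ 0.4663  0.005  -0.      0.071   0.0455]
0.023887533045393435 29.922285120374 [ 1.41830299 -3.39023179  2.28164346] 7.8917
0.024830366787609817 [-2.56621801 -6.6785023   3.24058084] 11.1583
```

View pics/lid1.png

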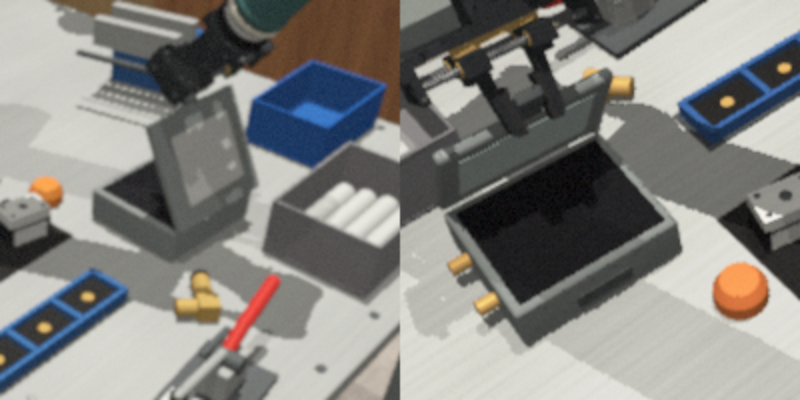

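The lid stands at about 60° in both halves of the crop (left centre ~(205,150), right ~(520,140)), with the tab held. I'll release it and look at each carriage from directly above.

```bash
cat >> h.py <<'E'
def look(x,y,fn,z=.25):
    movep((x+.07,y,z),down(np.pi)); hold(.15); C,im=shot('wrist',fn)
    return carriages(C,im,box=(x-.075,x+.075,y-.075,y+.075))
E
python3 - <<'E'
from h import *
th=np.radians(60)
move_gripper(.088); p,q=lidpose(th,back=.12); move_linear(p,q); print(get_obs()['force'])
for i,(x,y) in enumerate([(.466,.154),(.4665,.005),(.45,-.113)]):
    print([np.round(c,4) for c in look(x,y,f'k{i}')])
ims=[rectify(*load(f'k{i}'),.052,x-.075,x+.075,y-.075,y+.075,1700) for i,(x,y) in enumerate([(.466,.154),(.4665,.005),(.45,-.113)])]
cv2.imwrite('pics/ks.png',np.hstack(ims)[...,::-1]); print(get_obs()['t'])
E
```

```text
[-0.45024424 -0.16582813 -0.25106859]
reject 0.493 0.154 0.149 0.096
[array([ 0.4624,  0.158 , -0.2355,  0.0712,  0.0451])]
reject 0.507 -0.027 0.085 0.069
reject 0.527 0.044 0.073 0.029
[]
reject 0.428 -0.113 0.149 0.105
reject 0.499 -0.05 0.052 0.024
[array([ 0.4534, -0.1153, -0.2187,  0.0705,  0.0443])]Traceback (most recent call last):
  File "<stdin>", line 7, in <module>
    return _nx.concatenate(arrs, 1, dtype=dtype, casting=casting)
           ~~~~~~~~~~~~~~~^^^^^^^^^^^^^^^^^^^^^^^^^^^^^^^^^^^^^^^
ValueError: all the input array dimensions except for the concatenation axis must match exactly, but along dimension 0, the array at index 0 has size 255 and the array at index 1 has size 254
```

```bash
python3 - <<'E'
from h import *
ims=[cv2.resize(rectify(*load(f'k{i}'),.052,x-.1,x+.1,y-.08,y+.08,1600),(260,320)) for i,(x,y) in enumerate([(.466,.154),(.4665,.005),(.45,-.113)])]
cv2.imwrite('pics/ks.png',np.hstack(ims)[...,::-1]); print(get_obs()['t'])
E
```

```text
15.9417
```

View pics/ks.png

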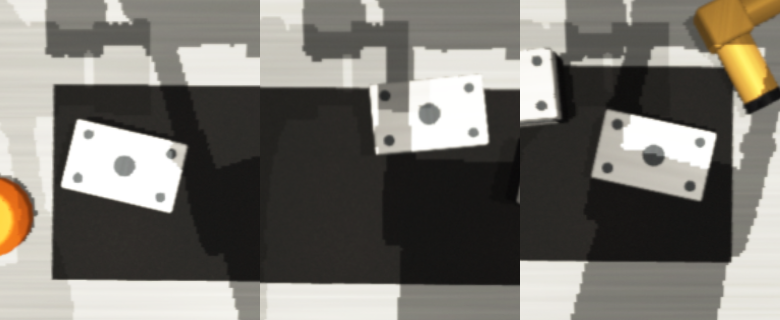

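Crop: c1 has been knocked to about (430,114), which is at the far mat edge, around x .495, y -.020, yaw +.11. c0 (653,155) and c2 (124,166) are as measured, with 70 x 45 mm tops. I'll place c1 first.

```bash
cat >> h.py <<'E'
OFF=.016
def pick(x,y,a,base=.002,off=OFF,lift=.065):
    q=down(a+np.pi/2); move_gripper(.088)
    movep((x,y,base+off+.08),q); move_linear((x,y,base+off),feed=.12)
    move_gripper(0.); o=get_obs(); print('grip',o['width'].__round__(4),o['grasp_force'].__round__(1),o['force'].round(1))
    move_linear((x,y,base+off+lift),feed=.15); print('up',get_obs()['width'].__round__(4))
def place(x,y,a,base,off=OFF,clear=.035,far=.1):
    q=down(a+np.pi/2); movep((x,y,base+off+clear),q); hold(.2)
    print('carry width',get_obs()['width'].__round__(4))
    hit=move_linear((x,y,base+off-.003),feed=.04,stop_force=6); o=get_obs()
    print('contact',hit,'underside z',(o['tcp_pos'][2]-off).__round__(4),'f',o['force'].round(1))
    return o['tcp_pos'][2]-off
def release(up=.06):
    move_gripper(.088); p=get_obs()['tcp_pos'].copy(); p[2]+=up; move_linear(p)
def press(x,y,a,top=.068,home=.058,F=32):
    move_gripper(0.); movep((x,y,top+.03),down(a+np.pi/2))
    hit=move_linear((x,y,home-.004),feed=.03,stop_force=F); o=get_obs()
    print('press',hit,o['tcp_pos'][2].__round__(4),o['force'].round(1)); 
    move_linear((x,y,top+.06),feed=.2)
E
python3 - <<'E'
from h import *
movep((.63+.0,.013,.3),down(np.pi)); hold(.15); C,im=shot('wrist','n1'); print('nest',nestfit(C,im))
# recheck c1 with a look straight above
r=look(.495,-.02,'k3'); print([np.round(c,4) for c in r])
cv2.imwrite('pics/k3r.png',rectify(*load('k3'),.052,.43,.56,-.1,.06,3000)[...,::-1])
E
```

```text
nest (0.6381466522216797, 0.0782823486328125, np.float32(-0.015383482), array([0.13552242, 0.06396935]))
reject 0.454 -0.087 0.033 0.015
reject 0.521 -0.02 0.149 0.098
[]
```

View pics/k3r.png

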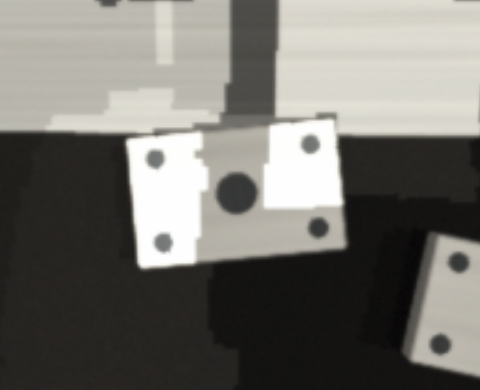

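The crop shows c1's corners at (127,139), (333,120), (346,246), (139,268). That gives a centre of (.4956,-.0188), yaw .099 and a length of 69 mm, so I'll pick it now.

```bash
cat >> h.py <<'E'
NX,NY,NA=.6373,.0134,-.0155
def pocket(i):
    p=Rn.from_euler('z',NA).apply([0,(i-1)*.086,0]); return NX+p[0],NY+p[1],NA
E
python3 - <<'E'
from h import *
pick(.4956,-.0188,.099)
z=place(*pocket(1),.018)
if z<.0205 and get_obs()['width']>.035:
    release(.06); press(*pocket(1))
print(get_obs()['t'])
E
```

```text
grip 0.0434 30.0 [-0.3 -0.2  2.1]
up 0.0438
carry width 0.0438
contact True underside z 0.0153 f [-0.7 -0.3  5.5]
press False 0.0583 [-10.1  -0.3  23.1]
27.9167
```

```bash
sed -i "s/home-.004),feed=.03,stop_force=F/home-.012),feed=.03,stop_force=F/; s/F=32/F=40/" h.py; python3 - <<'E'
from h import *
for i,(x,y) in ((2,(.4624,.158)),(0,(.4534,-.1153))):
    r=look(x,y,f'p{i}'); print(i,[np.round(c,4) for c in r])
    r=[c for c in r if abs(c[0]-x)<.012 and abs(c[1]-y)<.012 and .066<c[3]<.075 and .041<c[4]<.048]
    if len(r)!=1: print('stop'); break
    pick(*r[0][:3])
    z=place(*pocket(i),.018)
    if z>.0205 or get_obs()['width']<.035: print('stop2'); break
    release(.06); press(*pocket(i))
else: press(*pocket(1),top=.06)
movep((.57,.0134,.3),down(np.pi)); hold(.15); shot('wrist','n2'); print(get_obs()['t'])
E
```

```text
reject 0.403 0.218 0.03 0.03
reject 0.491 0.159 0.149 0.093
2 [array([ 0.4624,  0.158 , -0.2355,  0.0712,  0.0452])]
grip 0.0438 30.0 [-0.4  0.2  2. ]
up 0.0441
carry width 0.0438
contact True underside z 0.0159 f [0.2 0.8 4.4]
press True 0.0584 [-3.1 -0.1  6.2]
reject 0.384 -0.079 0.077 0.009
reject 0.431 -0.176 0.103 0.028
reject 0.519 -0.093 0.104 0.019
0 [array([ 0.4534, -0.1153, -0.2187,  0.0707,  0.0445])]
grip 0.0436 30.0 [-1.   1.   2.8]
up 0.0433
carry width 0.0436
contact True underside z 0.0161 f [0.5 0.9 4.4]
press True 0.0584 [-2.3  0.5  6.8]
press True 0.0584 [-3.1  0.4  7.3]
58.25
```

View pics/n2.png

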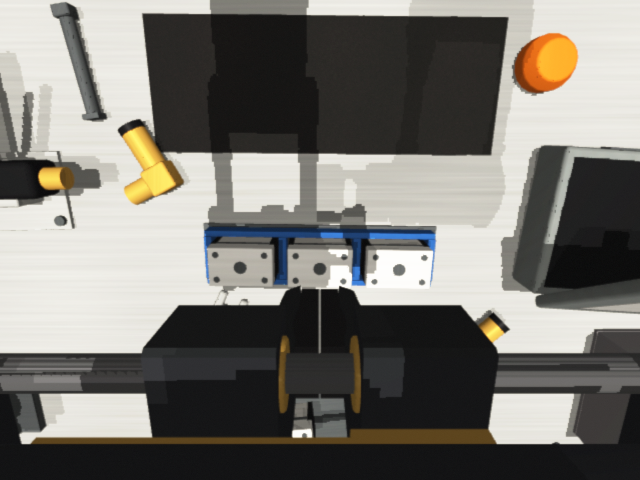

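All three carriages sit in their pockets at (240,268), (320,268), (399,268), and each press stopped at the same height, .0584. Next I'll look closely at the gun.

```bash
python3 - <<'E'
from h import *
movep((.47+.04,-.325,.3),down(np.pi)); hold(.15); C,im=shot('wrist','g1')
a=rectify(C,im,.078,.38,.6,-.42,-.23,2500); cv2.imwrite('pics/g1r.png',a[...,::-1]); print(get_obs()['t'],-C[1].T@C[2])
E
```

```text
59.7417 [ 0.44132333 -0.32391711  0.44621717]
```

View pics/g1r.png

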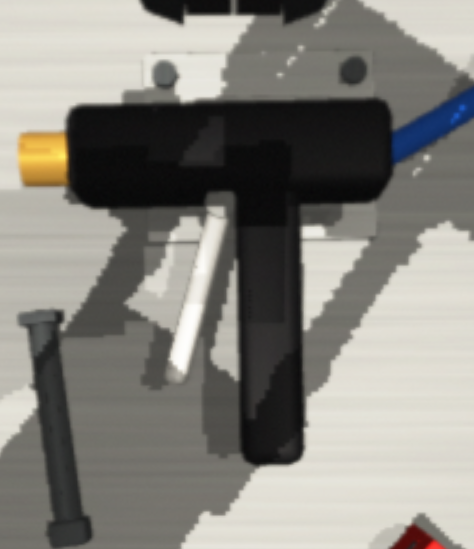

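The crop has the grip bar centre line at u≈269 (y -.3377), its end at v=463 and the trigger blade at u≈190 at v=317. That puts the blade 32 mm from the grip centre line (33 expected), so I'll squeeze there.

```bash
python3 - <<'E'
from h import *
q=down(.014); move_gripper(.088)
movep((.472,-.3317,.16),q); print(move_linear((.472,-.3317,.045),feed=.1,stop_force=15))
t0=get_obs()['t']; move_gripper(0.); o=get_obs(); print('closed',o['t']-t0,o['width'],o['grasp_force'],o['force'].round(1))
w=[]
for i in range(10): hold(.2); w.append(get_obs()['width'].round(4) if 1 else 0)
print(w,get_obs()['force'].round(1))
shot('side','sq'); 
move_gripper(.088); o=get_obs(); print(o['t'],o['width']); move_linear((.472,-.3317,.2),feed=.2)
im=cv2.imread('pics/sq.png'); cv2.imwrite('pics/sqc.png',cv2.resize(np.hstack([im[110:260,340:540],im[180:330,100:300]]),None,fx=2,fy=2,interpolation=2))
E
```

```text
False
closed 0.8250000000000028 0.03660586013866179 30.01802248880267 [-4.3 -4.6 -1.7]Traceback (most recent call last):
  File "<stdin>", line 6, in <module>
AttributeError: 'float' object has no attribute 'round'
```

```bash
python3 - <<'E'
from h import *
w=[]
for i in range(9): hold(.2); w.append(round(float(get_obs()['width']),4))
print(w,get_obs()['force'].round(1),get_obs()['t'])
move_gripper(.088); o=get_obs(); print(o['t'],o['width']); move_linear((.472,-.3317,.2),feed=.2)
hold(.1); print([np.round(c,4) for c in []])
movep((.6,.0134,.3),down(np.pi)); hold(.1); C,im=shot('wrist','n3'); S=shot('scene','s3')
a=rectify(C,im,.058,.59,.67,-.13,.17,2500); b=cv2.resize(S[1][100:300,330:530],None,fx=1.75,fy=1.75,interpolation=2)
can=np.zeros((560,760,3),np.uint8); can[:a.shape[0],:a.shape[1]]=a; can[205:555,:350]=b; cv2.imwrite('pics/chk.png',can[...,::-1])
E
```

```text
[0.0369, 0.0366, 0.0366, 0.0367, 0.0366, 0.037, 0.0368, 0.0368, 0.0368] [-4.1 -4.5 -2.1] 67.7917
68.6667 0.0881158443501506
[]
```

View pics/chk.png

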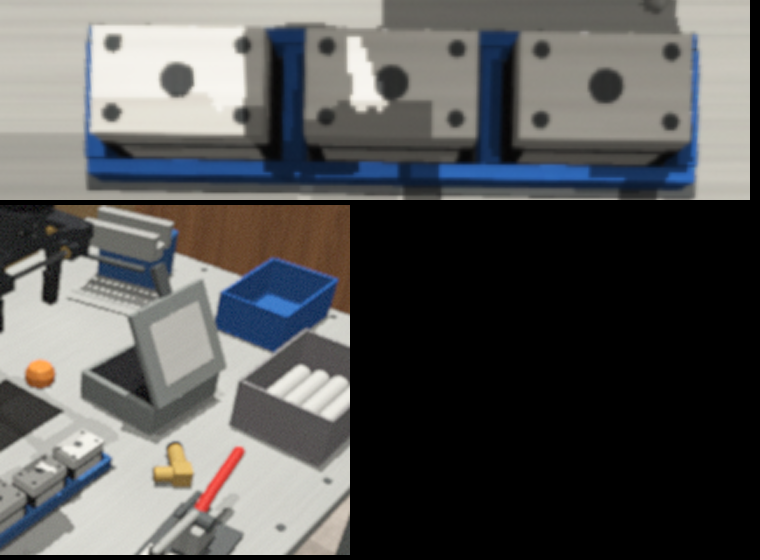

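Carriages still sit in their pockets with centre holes at (177,79), (391,82), (605,86), and the lid still stands at about 60° at (175,345). Now I'll take them back to the mat.

```bash
python3 - <<'E'
from h import *
C=load('wm')[0]; print('mat',toplane(C,[(201,122),(467,122),(459,218),(201,214)],.002).round(3)); 
C=load('n2')[0]; m=toplane(C,[(144,14),(507,18),(491,155),(157,152)],.002); print(m.round(3),m.mean(0).round(3))
mx,my=m.mean(0)
for i in (0,1,2):
    x,y,a=pocket(i); pick(x,y,a,base=.008,off=.022,lift=.06)
    if get_obs()['width']<.035: print('lost'); break
    z=place(mx,my+(i-1)*.12,0.,.002,off=.022)
    if get_obs()['width']<.035 or z>.006: print('stop'); break
    release(.08)
print(get_obs()['t'])
movep((mx+.03,my,.4),down(np.pi)); hold(.1); shot('wrist','m2')
E
```

```text
mat [[ 0.381 -0.168]
 [ 0.382  0.208]
 [ 0.52   0.211]
 [ 0.513 -0.179]]
[[ 0.378 -0.168]
 [ 0.382  0.209]
 [ 0.52   0.209]
 [ 0.517 -0.171]] [0.449 0.02 ]
grip 0.0435 30.0 [-1.7  0.2  2.6]
up 0.0436
carry width 0.0437
contact True underside z 0.002 f [-0.1 -0.7  4.2]
grip 0.0438 30.0 [-0.1  0.4  1.5]
up 0.0437
carry width 0.0439
contact True underside z 0.002 f [-0.   0.1  3.8]
grip 0.0441 30.0 [-0.8  0.5  2.3]
up 0.0438
carry width 0.0433
contact True underside z 0.002 f [-0.8 -0.1  3.2]
91.8083
```

View pics/m2.png

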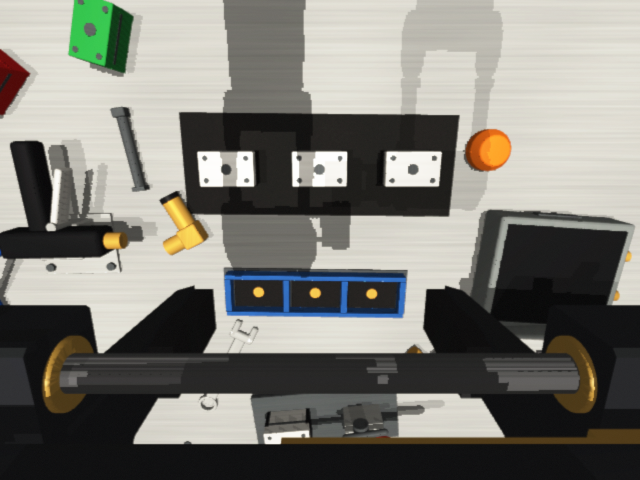

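All three stand upright on the mat at (226,169), (319,169), (413,169) and the nest is empty. Last step: shut the lid.

```bash
python3 - <<'E'
from h import *
th=np.radians(60)
movep(*lidpose(th,back=.12)); p,q=lidpose(th); print(move_linear(p,q,feed=.1,stop_force=15))
move_gripper(0.); o=get_obs(); print(o['width'],o['force'].round(1))
for t in np.linspace(th,-.01,12)[1:]:
    p,q=lidpose(t)
    if move_linear(p,q,feed=.08,stop_force=25 if t<.2 else None): print('stop',t)
o=get_obs(); print(o['width'],o['force'].round(1),o['tcp_pos'].round(4),lidpose(0)[0].round(4))
move_gripper(.088); p,q=lidpose(0,back=.12); move_linear(p,q)
move_gripper(0.)
x,y,_=Rn.from_euler('z',TA).apply([.08-.14,0,0])+[TX,TY,0]
movep((x,y,.13),down(TA)); print('press',move_linear((x,y,.06),feed=.04,stop_force=25),get_obs()['tcp_pos'].round(4),get_obs()['force'].round(1))
move_linear((x,y,.25)); movep((.47,0,.42),down(np.pi)); hold(.3)
S=shot('scene','s4')[1];D=shot('side','d4')[1]
cv2.imwrite('pics/fin.png',cv2.resize(np.hstack([S[130:290,220:480],D[200:360,100:360]]),None,fx=1.53,fy=1.53)[...,::-1]); print(get_obs()['t'])
E
```

```text
False
0.02435777255803713 [-0.8 -5.8  0.5]
0.024910956222705703 [ 5.9 -4.7 -4.1] [0.4944 0.3511 0.0436] [0.4941 0.3519 0.0458]
press True [0.5338 0.3494 0.0704] [-1.2 -0.5  5. ]
113.1
```

View pics/fin.png

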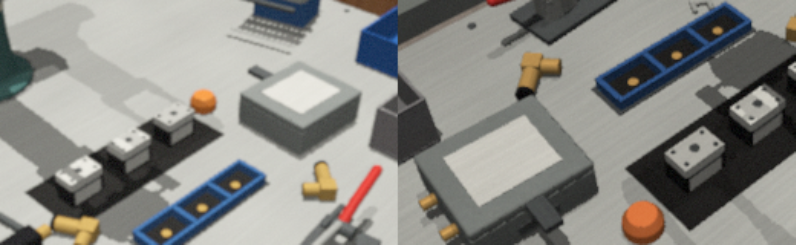

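The lid is fully shut: the press stopped at .0704 against a lid top at .070. The carriages are on the mat at (80,180), (128,148), (173,118) and the other things are untouched.

```bash
python3 -c "
from workcell import *
print(job_done())"
```

```text
the job is handed in; nothing more can be done
None
```

I ran the leak test on all three carriages in the order you asked and handed the job in at about 113 s: they are back upright on the mat, the lid is shut and the other things are where they lay.

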